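Latch the tilting toy bin

TASK

The tilting toy bin in the front of the green shelf unit is hanging ajar: push it fully shut, then swing the grey clamp strap over until it lies flat across the bin's front, and then push the cam lever fully down so that the bin is latched. Only push things, do not take hold of the bin, strap or lever between the fingers, leave all the toys around it where they stand, and finish clear of everything.

Things in the scene. Friction and masses are not known exactly. Their poses are not given: they have to be found in the camera images.
- unit: Fixed sage green plastic shelf unit, yawed up to 0.22 rad. Origin on the table, behind the bin's middle; x front to back, y left, z up; spans x -120..+70, y -140..+275 mm. Its front faces the robot. Bin between two pillars: right at y -140..-90 (165 mm high), left at y 90..140 (150 mm, its keeper plate 190 mm at x -122). Shelf deck behind: x -30..60, z 115, toys on it reach z 155.
- bin (a joint): Tilting bin 166 mm wide, pivoted at its base about the unit's y axis at x -115, z 20 mm. Rad: 0 = shut at its stop (front panel upright, outer face at unit x -126 mm, top edge at z 150 mm); grows as the top tips out to the robot; starts at 0.18 to 0.28. Stiff: stays where left; 1 to 5 N at the top edge moves it.
- bin_rim (a point): Middle of the top outer edge of the bin's front panel (panel 6 mm thick, flat, 138 mm tall below this point). Axes turn with the bin: x through the panel inward, y along the rim, z up the panel.
- strap (a joint): Grey clamp strap: rigid level bar 14 mm thick, z 130 to 152 mm, reaching 210 mm from a vertical pivot on the right pillar. Rad: 0 = home at its stop across the bin's front along the unit's +y (outer face at unit x -142 mm); grows as its free end swings out to the robot (counter-clockwise from above); starts at 0.85 to 1.15. Stays where left; 1.3 N at 120 mm from the pivot moves it.
- strap_pivot (a point): On the strap's pivot axis at mid height of the strap, (-135, -115, 141) mm in the unit. Axes turn with the strap: y along the strap toward its free end, x through its thickness (-x is the outer side, away from the bin, where a finger pushes it shut), z up. The lugs here reach 160 mm high.
- strap_tip (a point): Centre of the strap's free end, 210 mm from the pivot; axes as strap_pivot.
- lever (a joint): Grey cam lever on the left pillar: flat bar 24 mm wide, 10 mm thick, reaching 100 mm from its hub; axis along the unit's x. Rad: 0 = fully down at its stop, level, pointing along the unit's +y (left), upper face at z 175 mm; grows as it rises; starts at 0.6 to 1.0, slanting up and to the left. Stays where left; pressing down 50 to 60 mm out from the hub takes 5 to 7 N.
- lever_hub (a point): On the lever's axis at the middle of its width, (-139, 118, 170) mm in the unit; the round hub has a radius of 14 mm. Axes turn with the lever: x along the axis, y along the lever to its end, z out of its upper face.
- lever_end (a point): Centre of the lever's free end, 100 mm from the hub; axes as lever_hub.
- cube: Loose peach plastic cube, 40 mm, on the shelf deck; origin under its centre. Leave alone.
- ring: Loose purple plastic ring, 60 mm across, 22 mm thick, lying on the shelf deck; origin under its centre. Leave alone.
- wedge: Loose grey plastic wedge, 46 x 36 mm, 34 mm tall, on the shelf deck; origin under its centre. Leave alone.
- trapezoid: Loose yellow plastic trapezoid block, 36 x 56 mm, 32 mm tall, on the shelf deck; origin under its centre. Leave alone.
- car: Loose wooden toy car, 75 x 44 mm, 38 mm tall, on the table in front of the bin, below the strap's sweep; origin under its centre. Leave alone.
- doll: Loose turned wooden peg doll, 36 mm across, 69 mm tall, on the table right of the unit's front; origin under its centre. Leave alone.
- cup: Loose white plastic stacking cup, 70 mm across, 60 mm tall, on the table left of the unit's front; origin under its centre. Leave alone.

How it is judged:
On the way, in this order (a step that is already met when the one before it is completed fails the run):
1. the bin is pushed shut (within 0.06 rad) (value of joint bin below 0.06 rad), for 0.2 s.
2. then the strap lies across the shut bin (within 0.08 rad) (value of joint bin below 0.06 rad and value of joint strap below 0.08 rad), for 0.2 s.
3. then the cam lever is down (within 0.12 rad) with strap and bin home (all of step 2 and value of joint lever below 0.12 rad), for 0.2 s.
At the end, for the whole second after the job is handed in: Bin shut within 0.06 rad, strap across it within 0.08 rad, cam lever down within 0.12 rad, all at rest, and every toy within 20 mm of where it stood (all of step 3 and velocity of joint bin between -0.05 and 0.05 rad/s and velocity of joint strap between -0.05 and 0.05 rad/s and velocity of joint lever between -0.05 and 0.05 rad/s and distance of each of cube, ring, wedge, trapezoid, car, doll, cup from where it was at the start of the episode below 0.02 m); the robot touches nothing.
It fails at once if a toy is shifted, lifted or knocked by more than 20 mm (distance of any of cube, ring, wedge, trapezoid, car, doll, cup from where it was at the start of the episode above 0.02 m).
It fails at once if the strap is taken between the fingers (x of the grasp point in the frame of strap_pivot between -0.004 and 0.004 m and y of the grasp point in the frame of strap_pivot between 0.02 and 0.21 m and z of the grasp point in the frame of strap_pivot between -0.015 and 0.016 m).
It fails at once if the lever is taken between the fingers (x of the grasp point in the frame of lever_hub between -0.008 and 0.008 m and y of the grasp point in the frame of lever_hub between 0.015 and 0.105 m and z of the grasp point in the frame of lever_hub between -0.008 and 0.006 m).
It fails at once if the bin's front is taken between the fingers (x of the grasp point in the frame of bin_rim between -0.001 and 0.007 m and y of the grasp point in the frame of bin_rim between -0.083 and 0.083 m and z of the grasp point in the frame of bin_rim between -0.05 and 0.005 m).
It also fails if it takes over 54 s, if anything falls off the work surface, if the arm or the gripper's body presses on something with over 40 N, if the wrist force passes 120 N, or if a joint passes its speed limit or range.

ROBOT

A 6-joint arm with a two-finger parallel gripper is mounted at the origin on the work surface. World frame = base frame: x ahead of the robot, y to its left, z up, the work surface at z = 0. Lengths are in m, angles in rad, forces in N, time in s.
With the tool pointing down it reaches from about 0.35 to 0.775 m from the base axis. Payload 5.5 kg.
Tool frame: the origin (TCP) lies at the very end of the fingers, on their centre line; the grasp point (between the pads) lies 19 mm behind it; z points along the fingers, y is the line along which they close (so a half turn about z gives the same grasp; the last joint's range is limited). The gripper opens to 85 mm and grips with 20 to 120 N. Pads are 22 mm wide; open, the fingers measure 114 mm over their backs; the gripper's body (76 mm by 85 mm) begins 54 mm behind the grasp point. The pads swing forward as they close: fully open they stand 13 mm farther back than shut.
Start: joints at [-1.421, 0.313, 0.046, 1.304, 0, 1.431], TCP at [0.164, -0.551, 0.231] pointing down, gripper open.
Joint ranges: [-2.76, 2.76], [-0.86, 1.69], [-1.03, 1.26], [-2.2, 2.34], [-1.47, 1.5], [-3.14, 3.14]. Speed limits (rad/s): [2.57, 2.57, 3.14, 3.14, 3.14, 3.14].

INTERFACE

Orientations are given as a unit quaternion [w, x, y, z].
In Python, from workcell import env gives the robot as it stands. The module is installed in compiled form; this text tells all that it offers.
- The arm moves only by the tool jog_arm, never from a script. Its argument "rows" is a list of rows, each a list of 6 numbers: the shift along the world's x, y, z in units of 40 mm (1.0 is 40 mm), then the turn, a rotation vector about the world's x, y, z in units of 6 degrees (1.0 is 6 degrees). In form: [[x, y, z, wx, wy, wz], ...]. A call has 1 to 12 rows; each row is the pose to reach, as a shift and turn from the pose commanded when the call began; what a row does not reach only later rows make up. A row lasts 1/12 s, in which the tool goes at most 41.7 mm and 7.16 degrees, less where a joint would pass 70% of its speed; a pose out of reach is approached as far as the arm can. A call with a gripper value outside its range is refused whole. "jaw" is the gripper command: -1 is fully open, 1 is shut, values between are in proportion, set as the call begins (left out, the last holds). The fingers move at their own pace and stop on an object; "force" is the grip in N (left out, the last holds). Time passes only in rows, so rows that repeat a pose let the fingers close. It gives the time, the measured TCP pose, the force, the opening and the grip force at its end, in the units of the state.
- env.get_state(): the state, without advancing time (a new reading comes with each control period).
- env.read_camera(name): name is "scene" or "top"; returns a dict with "pixels" (480x640x3 uint8, red, green, blue), "mtx" (3x3 intrinsics, pixels), "cam_to_world" (4x4, takes a point from camera to world coordinates). Camera axes: x right, y up, looking along -z (the intrinsics and any distortion apply to the point x, -y, -z); pixel columns grow to the right and rows downward; lengths in m; the calibration is good to about 2 mm. A picture is of the moment at which its call begins. There is no depth.
- env.hand_in(): hands the job in; it is judged then, once.
The state is a dict: "clock": time; "joint_pos": joint angles; "qvel": joint speeds; "tau": joint torques, N m; "tcp_pos": TCP position; "orientation": TCP orientation; "wrist_force": force on the tool from outside, world axes, zero at the start; "ft_torque": the same for the moment, N m; "finger_gap": finger opening in m; "grip_force": force on a finger pad.
Only numpy, scipy, OpenCV 4.12 (cv2) and the standard library are available. Lean on these libraries where they do the work, as an engineer would, in place of code of your own. Each camera call takes 0.05 s, during which the arm holds its last target. There are 200 camera calls.

## Working session

There is one attempt and no reset: what is moved stays moved. The work goes in short steps, Python scripts to look and compute and a tool call to move; the robot and the scene stay as the last step left them, time stands still between calls to the robot, and variables do not carry over. Pictures are saved under pics/ and viewed, at most 10 in all, crops included, and the job is handed in when it is done.

Besides the shell and the picture viewer there is one more tool, called as name(argument=value, ...) on one line, values as JSON. jog_arm: Moves the arm, as the interface text tells. Its arguments: {"type":"object","properties":{"rows":{"type":"array","items":{"type":"array","items":{"type":"number"}}},"jaw":{"type":"number"},"force":{"type":"number"}},"required":["rows"]}

```bash
mkdir -p pics; python3 - <<'E'
from workcell import env
import cv2,numpy as np
s=env.get_state()
for k in s: print(k,np.round(s[k],3))
for n in("scene","top"):
    c=env.read_camera(n); cv2.imwrite(f"pics/{n}0.png",c["pixels"][:,:,::-1]); print(n,c["mtx"].tolist(),np.round(c["cam_to_world"],4).tolist(),[k for k in c])
E
```

```text
clock 0.0
joint_pos [-1.421  0.314  0.045  1.304 -0.     1.431]
qvel [ 0.     0.001 -0.001 -0.001 -0.001  0.   ]
tau [ 0.0000e+00 -4.8063e+01  2.9853e+01  1.9000e-02 -0.0000e+00  0.0000e+00]
tcp_pos [ 0.164 -0.551  0.23 ]
orientation [-0.001  0.99   0.144 -0.   ]
wrist_force [-1.078  0.256  0.554]
ft_torque [ 0.044  0.017 -0.044]
grip_force 0.0
finger_gap 0.085
scene [[506.37395255318825, 0.0, 312.97048871099656], [0.0, 506.37395255318825, 233.43616762901644], [0.0, 0.0, 1.0]] [[-0.0915, -0.7, 0.7083, 1.289], [0.9958, -0.0655, 0.0639, 0.0835], [0.0017, 0.7112, 0.703, 0.8274], [0.0, 0.0, 0.0, 1.0]] ['pixels', 'mtx', 'cam_to_world']
top [[480.4730951889337, 0.0, 329.133832672184], [0.0, 480.4730951889337, 247.14631289768064], [0.0, 0.0, 1.0]] [[-0.0084, 0.9885, -0.1509, 0.4414], [-0.9999, -0.007, 0.0099, 0.0319], [0.0088, 0.151, 0.9885, 1.0787], [0.0, 0.0, 0.0, 1.0]] ['pixels', 'mtx', 'cam_to_world']
```

View pics/scene0.png

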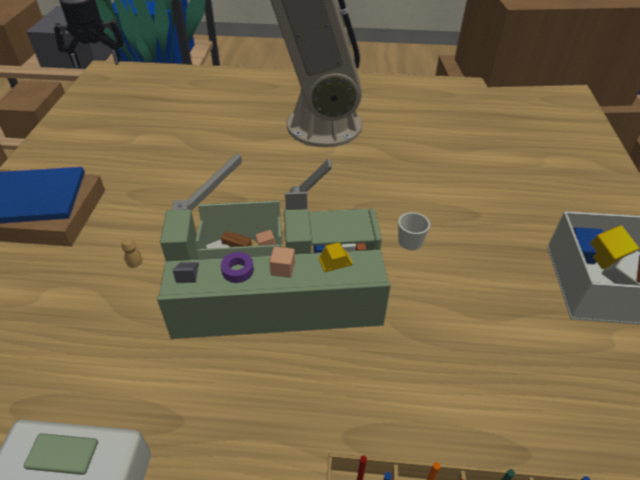

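View pics/top0.png

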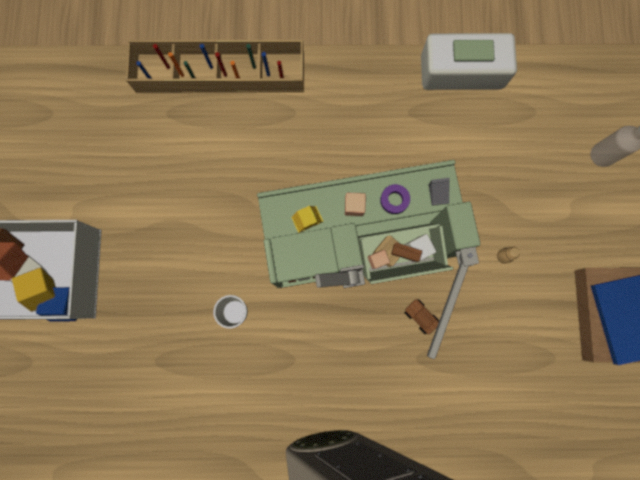

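The scene view shows the unit from behind. In the top view the strap runs from its pivot near (467,257) to its tip near (432,356). The lever is near (318,280)-(358,278), the bin rim near (367,283)-(450,268), the car near (421,316), the doll near (508,255) and the cup near (230,312). I'll zoom in for more exact corners.

```bash
python3 - <<'E'
import cv2
a=cv2.imread("pics/top0.png")[150:370,250:530]; cv2.imwrite("pics/topc.png",cv2.resize(a,(763,600),interpolation=cv2.INTER_CUBIC))
a=cv2.imread("pics/scene0.png")[140:350,110:400]; cv2.imwrite("pics/scenec.png",cv2.resize(a,(800,579),interpolation=cv2.INTER_CUBIC))
E
```

```text
(no output)
```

View pics/topc.png

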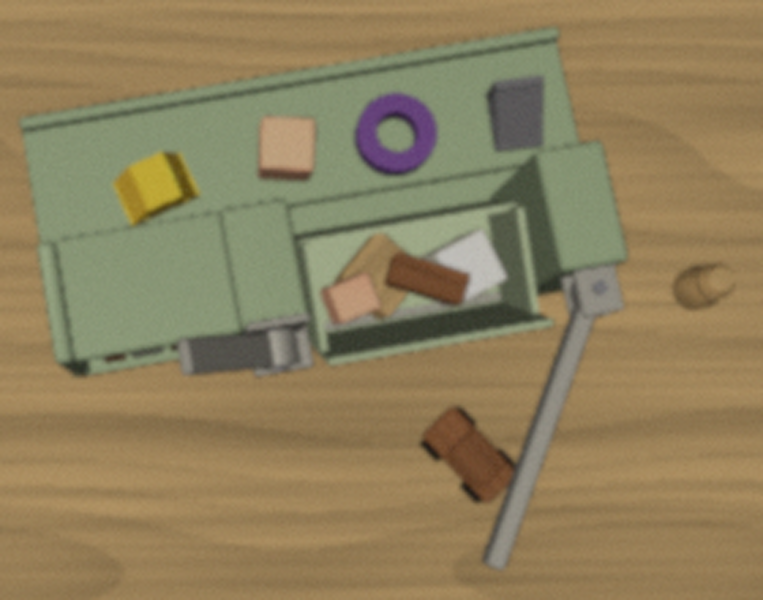

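View pics/scenec.png

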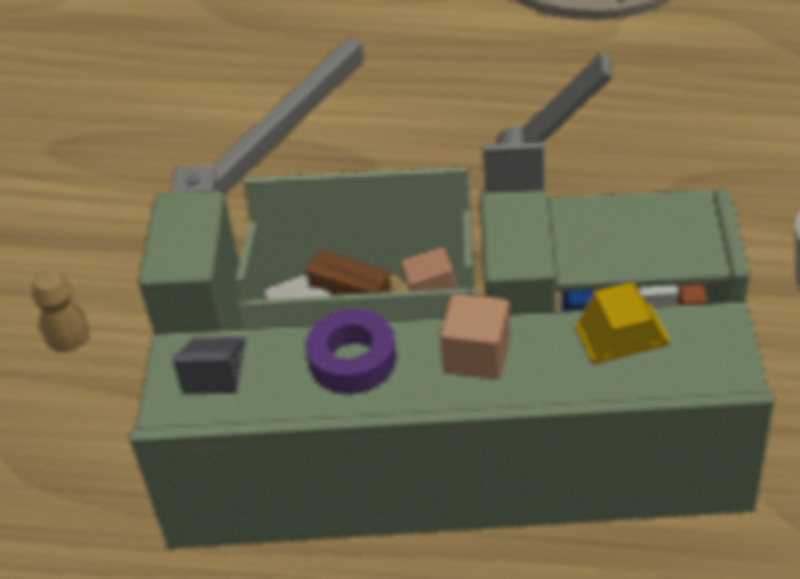

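The crops show:
- **Top crop:** strap tip (497,564), pivot hole (600,287), rim ends (330,362) and (552,322), lever end edge (181,338)-(183,374), right pillar front corner (627,262).
- **Scene crop:** strap tip (354,43), pivot hole (194,181), rim ends (247,180) and (466,169), lever end (605,62), unit back base corners (168,547) and (757,510).

Next is one joint fit of these points.

```bash
cat > geo.py <<'E'
import numpy as np
from scipy.spatial.transform import Rotation as R
def unit2w(p,q): return R.from_euler('z',q[2]).apply(p)+[q[0],q[1],0]
def bin_pt(p,b):  # p in unit frame when shut
    o=np.array([-.115,0,.020]); return R.from_euler('y',-b).apply(np.array(p)-o)+o
def strap_pt(p,s): return R.from_euler('z',s).apply(p)+[-.135,-.115,.141]
def lever_pt(p,l): return R.from_euler('x',l).apply(p)+[-.139,.118,.170]
E
cat > fit.py <<'E'
from geo import *; from workcell import env
from scipy.optimize import least_squares
cams={n:env.read_camera(n) for n in("scene","top")}
def proj(n,P):
    c=cams[n];T=np.linalg.inv(c["cam_to_world"]);p=T[:3,:3]@P+T[:3,3];h=np.array(c["mtx"])@[p[0],-p[1],-p[2]];return h[:2]/h[2]
t=lambda u,v:("top",np.array([250+u/2.725,150+v/2.727])); s=lambda u,v:("scene",np.array([110+u/2.7586,140+v/2.757]))
obs=[("pilR",t(627,262),lambda q:[-.12,-.14,.165]),
("baseR",s(168,547),lambda q:[.07,-.14,0]),("baseL",s(757,510),lambda q:[.07,.275,0])]
for c,h in((t(497,564),0),(s(354,43),0)): obs.append(("tip"+c[0],c,lambda q:strap_pt([0,.21,.011],q[4])))
for c in(t(600,287),s(194,181)): obs.append(("piv"+c[0],c,lambda q:[-.135,-.115,.160]))
for c,y in((t(330,362),.083),(t(552,322),-.083),(s(247,180),-.083),(s(466,169),.083)): obs.append(("rim"+c[0],c,lambda q,y=y:bin_pt([-.126,y,.15],q[3])))
obs+=[("levlow",t(182,356),lambda q:lever_pt([0,.1,-.005],q[5])),("levS",s(604,62),lambda q:lever_pt([0,.1,.0],q[5])),("levup",t(190,356),lambda q:lever_pt([0,.1,.005],q[5]))]
f=lambda q:np.concatenate([proj(c[0],unit2w(g(q),q))-c[1] for _,c,g in obs])
r=least_squares(f,[.5,0,.15,.23,1,.8],loss='soft_l1',x_scale=.1)
print(np.round(r.x,4))
for o,e in zip(obs,f(r.x).reshape(-1,2)): print(o[0],np.round(e,1))
q=r.x; np.save("q.npy",q)
for n,p in dict(rim=bin_pt([-.126,0,.15],q[3]),rim0=[-.126,0,.15],piv=[-.135,-.115,.141],tip=strap_pt([0,.21,0],q[4]),tip0=[-.135,.095,.141],hub=[-.139,.118,.17],lend=lever_pt([0,.1,0],q[5]),lend0=[-.139,.218,.17]).items(): print(n,np.round(unit2w(p,q),3))
# loose things: pixel -> plane z
def ray(n,px,z):
    c=cams[n];M=np.array(c["cam_to_world"]);d=np.linalg.inv(c["mtx"])@[*px,1];d=M[:3,:3]@[d[0],-d[1],-d[2]];return M[:3,3]+d*(z-M[2,3])/d[2]
for n,u,v,z in(("car",468,455,.03),("doll",712,283,.05)): print(n,np.round(ray("top",t(u,v)[1],z),3))
print("cup",np.round(ray("top",(230,312),.05),3))
E
python3 fit.py
```

```text
[ 0.6772 -0.1114  0.1721  0.2052  1.0146  0.887 ]
pilR [ 0.6 -1. ]
baseR [-0.7  1.7]
baseL [-0.   0.8]
tiptop [-0.8  1.5]
tipscene [-0.1 -2. ]
pivtop [-1.2  0. ]
pivscene [-0.9  0.2]
rimtop [-1.5  0.2]
rimtop [ 0.2 -0.3]
rimscene [-1.9 -0.3]
rimscene [ 0.5 -0.5]
levlow [-1.  1.]
levS [-0.1 -0.6]
levup [ 0.5 -0.1]
rim [ 0.527 -0.138  0.145]
rim0 [ 0.553 -0.133  0.15 ]
piv [ 0.564 -0.248  0.141]
tip [ 0.369 -0.169  0.141]
tip0 [ 0.528 -0.041  0.141]
hub [ 0.52  -0.019  0.17 ]
lend [0.509 0.043 0.248]
lend0 [0.503 0.08  0.17 ]
car [ 0.448 -0.178  0.03 ]
doll [ 0.581 -0.373  0.05 ]
cup [0.461 0.233 0.05 ]
```

The fit residuals are about 1 px, and all the joint values fall inside the stated ranges. I'll move to a point above the front of the bin with the jaw shut and the tool turned to line up with the unit.

jog_arm(rows=[[7.8,10.9,0.5,0,0,13.9],[7.8,10.9,0.5,0,0,13.9],[7.8,10.9,0.5,0,0,13.9],[7.8,10.9,0.5,0,0,13.9],[7.8,10.9,0.5,0,0,13.9],[7.8,10.9,0.5,0,0,13.9],[7.8,10.9,0.5,0,0,13.9],[7.8,10.9,0.5,0,0,13.9],[7.8,10.9,0.5,0,0,13.9],[7.8,10.9,0.5,0,0,13.9],[7.8,10.9,0.5,0,0,13.9],[7.8,10.9,0.5,0,0,13.9]], jaw=1, force=40)

```text
clock: 1.2
tcp_pos: [0.4558, -0.1427, 0.2501]
orientation: [0.0, 0.641, 0.768, 0.0]
wrist_force: [0.6, -0.7, 0.1]
finger_gap: 0.0
grip_force: 0.0
```

```bash
cat > st.py <<'E'
from geo import *; from workcell import env
import sys
s=env.get_state(); q=np.load("q.npy"); p=np.array(s["tcp_pos"]); u=R.from_euler('z',-q[2]).apply(p-[q[0],q[1],0])
o=s["orientation"]; r=R.from_quat([o[1],o[2],o[3],o[0]])
print("t",round(s["clock"],2),"tcp",p.round(4),"unit",u.round(4),"joints",np.round(s["joint_pos"],2),"F",np.round(s["wrist_force"],1),"gap",round(s["finger_gap"],4))
print("toolx,y,z in unit",np.round(R.from_euler('z',-q[2]).as_matrix()@r.as_matrix(),3).T.tolist())
def to(x,y,z): print("to",(x,y,z),"units",np.round((unit2w([x,y,z],q)-p)/.04,2))
for a in sys.argv[1:]: to(*map(float,a.split(',')))
E
python3 st.py -.2,.03,.115 -.15,.03,.12
```

```text
t 1.2 tcp [ 0.4558 -0.1427  0.2501] unit [-0.2235  0.0071  0.2501] joints [-0.47  0.12 -0.16  1.3  -0.    0.92] F [ 0.6 -0.7  0.1] gap 0.0
toolx,y,z in unit [[-0.008, 1.0, -0.0], [1.0, 0.008, 0.0], [0.0, -0.0, -1.0]]
to (-0.2, 0.03, 0.115) units [ 0.48  0.67 -3.38]
to (-0.15, 0.03, 0.12) units [ 1.71  0.88 -3.25]
```

jog_arm(rows=[[0,0,-0.5,0,0,0],[0,0,-1.2,0,0,0],[0,0,-2,0,0,0],[0,0,-2.8,0,0,0],[0,0,-3.4,0,0,0],[0,0,-3.4,0,0,0],[0,0,-3.4,0,0,0]])

```text
clock: 1.78
tcp_pos: [0.4539, -0.1441, 0.1132]
orientation: [-0.002, 0.643, 0.766, -0.0]
wrist_force: [0.1, -0.3, 1.1]
finger_gap: 0.0001
grip_force: 0.0
```

```bash
python3 st.py -.16,.03,.115 -.14,.03,.115
```

```text
t 1.78 tcp [ 0.4539 -0.1441  0.1132] unit [-0.2255  0.006   0.1132] joints [-0.48  0.2  -0.41  0.97  0.    0.92] F [ 0.1 -0.3  1.1] gap 0.0001
toolx,y,z in unit [[-0.003, 1.0, 0.002], [1.0, 0.003, -0.003], [-0.003, 0.002, -1.0]]
to (-0.16, 0.03, 0.115) units [1.51 0.87 0.05]
to (-0.14, 0.03, 0.115) units [2.   0.96 0.05]
```

jog_arm(rows=[[0.7,0.5,0.1,0,0,0],[1.3,0.84,0.1,0,0,0],[1.45,0.86,0.1,0,0,0],[1.6,0.89,0.1,0,0,0],[1.7,0.91,0.1,0,0,0],[1.8,0.92,0.1,0,0,0],[1.85,0.93,0.1,0,0,0],[1.9,0.94,0.1,0,0,0],[1.95,0.95,0.1,0,0,0],[1.95,0.95,0.1,0,0,0]])

```text
clock: 2.62
tcp_pos: [0.5332, -0.1071, 0.118]
orientation: [0.0, 0.643, 0.766, 0.0]
wrist_force: [-1.8, -1.5, 1.9]
finger_gap: -0.0004
grip_force: 0.7
```

```bash
python3 st.py -.14,.03,.117
```

```text
t 2.62 tcp [ 0.5332 -0.1071  0.118 ] unit [-0.1411  0.0289  0.118 ] joints [-0.35  0.31 -0.24  1.02 -0.    1.05] F [-1.8 -1.5  1.9] gap -0.0004
toolx,y,z in unit [[-0.002, 1.0, -0.0], [1.0, 0.002, 0.0], [0.0, -0.0, -1.0]]
to (-0.14, 0.03, 0.117) units [ 0.02  0.03 -0.03]
```

jog_arm(rows=[[0.05,0.01,0,0,0,0],[0.1,0.02,0,0,0,0],[0.1,0.02,0,0,0,0]])

```text
clock: 2.87
tcp_pos: [0.5347, -0.1066, 0.1179]
orientation: [-0.001, 0.643, 0.766, -0.002]
wrist_force: [-9.6, -3.7, 6.5]
finger_gap: -0.0002
grip_force: 5.2
```

jog_arm(rows=[[0.05,0.01,0,0,0,0],[0.1,0.02,0,0,0,0],[0.1,0.02,0,0,0,0]])

```text
clock: 3.12
tcp_pos: [0.5348, -0.1066, 0.1179]
orientation: [-0.003, 0.644, 0.765, -0.005]
wrist_force: [-21.9, -8.5, 14.9]
finger_gap: 0.0003
grip_force: 11.7
```

The force rose to 22 N with no further motion, so the bin is against its stop. I'll back off, lift, and cross over to the outer side of the strap.

jog_arm(rows=[[-0.5,-0.1,0,0,0,0],[-1.2,-0.2,0,0,0,0],[-1.2,-0.2,0.9,0,0,0],[-1.2,-0.2,1.8,0,0,0],[-1.2,-0.2,2.4,0,0,0],[-1.6,-0.8,2.6,0,0,0],[-2,-1.6,2.6,0,0,0],[-2.4,-2.4,2.6,0,0,0],[-2.7,-3,2.6,0,0,0],[-3,-3.4,2.6,0,0,0],[-3,-3.4,2.6,0,0,0]])

```text
clock: 4.03
tcp_pos: [0.42, -0.2439, 0.222]
orientation: [0.001, 0.644, 0.765, -0.0]
wrist_force: [0.6, -0.0, 0.7]
finger_gap: 0.0001
grip_force: 0.0
```

```bash
cat >> st.py <<'E'
E
python3 st.py -.28,-.0835,.122; cat > arc.py <<'E'
from geo import *; from workcell import env
q=np.load("q.npy"); p=np.array(env.get_state()["tcp_pos"])
for s in np.linspace(1.05,0,12):
    h=.0145*np.cos(s)+.011*np.sin(s)
    w=unit2w(strap_pt([-.007-h,.14,-.019],s),q); print(round(s,2),np.round((w-p)/.04,2))
E
python3 arc.py
python3 - <<'E'
from workcell import env; import cv2
a=env.read_camera("top")["pixels"][150:370,250:530,::-1]; cv2.imwrite("pics/top1.png",cv2.resize(a,(763,600),interpolation=cv2.INTER_CUBIC))
E
```

```text
t 4.03 tcp [ 0.42   -0.2439  0.222 ] unit [-0.276  -0.0865  0.222 ] joints [-0.69  0.14 -0.2   1.23 -0.    0.71] F [ 0.6 -0.   0.7] gap 0.0001
toolx,y,z in unit [[0.002, 1.0, -0.001], [1.0, -0.002, 0.0], [0.0, -0.001, -1.0]]
to (-0.28, -0.0835, 0.122) units [-0.11  0.06 -2.5 ]
1.05 [ 0.1   0.54 -2.5 ]
0.95 [ 0.17  0.86 -2.5 ]
0.86 [ 0.27  1.17 -2.5 ]
0.76 [ 0.41  1.47 -2.5 ]
0.67 [ 0.57  1.77 -2.5 ]
0.57 [ 0.76  2.05 -2.5 ]
0.48 [ 0.98  2.31 -2.5 ]
0.38 [ 1.23  2.56 -2.5 ]
0.29 [ 1.51  2.77 -2.5 ]
0.19 [ 1.81  2.97 -2.5 ]
0.1 [ 2.13  3.13 -2.5 ]
0.0 [ 2.47  3.26 -2.5 ]
```

View pics/top1.png

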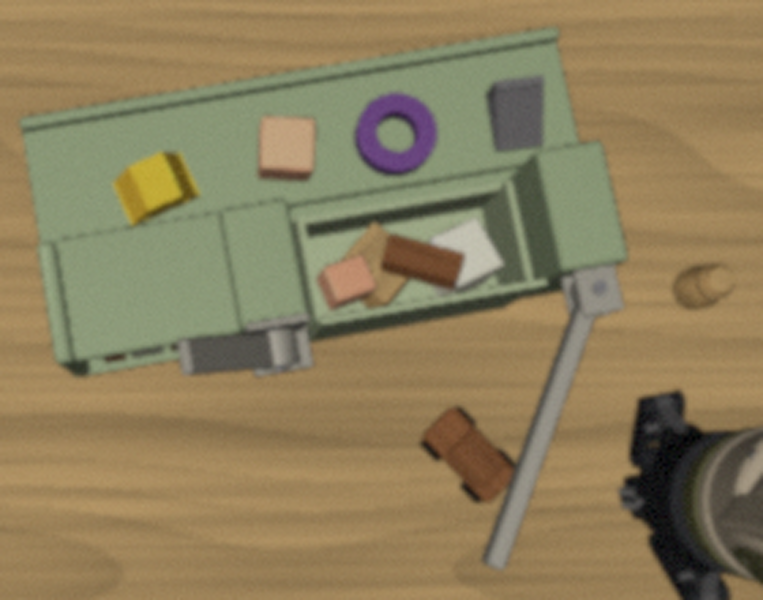

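The picture shows the bin rim upright and flush near (330,335)-(560,285), with the strap and toys unmoved and the gripper to the right of the strap. I'll descend, then sweep the arc.

jog_arm(rows=[[0,0,-0.8,0,0,0],[0,0,-1.6,0,0,0],[0,0,-2.3,0,0,0],[0,0,-2.5,0,0,0],[0,0.2,-2.5,0,0,0],[0.05,0.4,-2.5,0,0,0],[0.1,0.54,-2.5,0,0,0],[0.13,0.7,-2.5,0,0,0],[0.17,0.86,-2.5,0,0,0],[0.22,1.0,-2.5,0,0,0],[0.27,1.17,-2.5,0,0,0],[0.27,1.17,-2.5,0,0,0]])

```text
clock: 5.08
tcp_pos: [0.4323, -0.1932, 0.1224]
orientation: [0.0, 0.642, 0.766, 0.0]
wrist_force: [-0.4, 0.5, -0.2]
finger_gap: 0.0002
grip_force: 0.0
```

```bash
python3 st.py; python3 arc.py | tail -10
```

```text
t 5.08 tcp [ 0.4323 -0.1932  0.1224] unit [-0.2553 -0.0386  0.1224] joints [-0.59  0.18 -0.4   0.98  0.    0.8 ] F [-0.4  0.5 -0.2] gap 0.0002
toolx,y,z in unit [[-0.004, 1.0, 0.0], [1.0, 0.004, 0.001], [0.001, 0.0, -1.0]]
0.86 [-0.03 -0.1  -0.01]
0.76 [ 0.1   0.2  -0.01]
0.67 [ 0.26  0.5  -0.01]
0.57 [ 0.45  0.78 -0.01]
0.48 [ 0.68  1.04 -0.01]
0.38 [ 0.93  1.29 -0.01]
0.29 [ 1.2   1.51 -0.01]
0.19 [ 1.5   1.7  -0.01]
0.1 [ 1.82  1.86 -0.01]
0.0 [ 2.16  1.99 -0.01]
```

jog_arm(rows=[[0.1,0.2,0,0,0,0],[0.26,0.5,0,0,0,0],[0.45,0.78,0,0,0,0],[0.68,1.04,0,0,0,0],[0.93,1.29,0,0,0,0],[1.2,1.51,0,0,0,0],[1.5,1.7,0,0,0,0],[1.75,1.82,0,0,0,0],[1.95,1.92,0,0,0,0],[2.08,1.98,0,0,0,0],[2.08,1.98,0,0,0,0]])

```text
clock: 6.0
tcp_pos: [0.5162, -0.1147, 0.1218]
orientation: [0.0, 0.642, 0.766, 0.0]
wrist_force: [0.2, 0.3, -0.9]
finger_gap: -0.0002
grip_force: 0.0
```

jog_arm(rows=[[0.05,0.01,0,0,0,0],[0.1,0.02,0,0,0,0],[0.1,0.02,0,0,0,0]])

```text
clock: 6.25
tcp_pos: [0.5188, -0.1143, 0.1218]
orientation: [-0.0, 0.643, 0.766, 0.0]
wrist_force: [0.4, -0.2, -0.1]
finger_gap: -0.0004
grip_force: 0.1
```

```bash
python3 st.py
```

```text
t 6.25 tcp [ 0.5188 -0.1143  0.1218] unit [-0.1565  0.0243  0.1218] joints [-0.37  0.29 -0.26  1.02  0.    1.03] F [ 0.4 -0.2 -0.1] gap -0.0004
toolx,y,z in unit [[-0.002, 1.0, 0.001], [1.0, 0.002, -0.0], [-0.0, 0.001, -1.0]]
```

jog_arm(rows=[[0.03,0.0,0,0,0,0],[0.07,0.01,0,0,0,0],[0.07,0.01,0,0,0,0]])

```text
clock: 6.5
tcp_pos: [0.5199, -0.1143, 0.1218]
orientation: [-0.001, 0.643, 0.766, -0.002]
wrist_force: [-6.0, -1.9, 2.4]
finger_gap: 0.0002
grip_force: 3.4
```

jog_arm(rows=[[0.05,0.01,0,0,0,0],[0.1,0.02,0,0,0,0],[0.1,0.02,0,0,0,0]])

```text
clock: 6.75
tcp_pos: [0.5201, -0.1142, 0.1217]
orientation: [-0.003, 0.644, 0.765, -0.005]
wrist_force: [-17.6, -5.5, 10.7]
finger_gap: 0.0001
grip_force: 9.5
```

The strap is at its stop: 17 N and no further motion. Next is the lever.

jog_arm(rows=[[-0.5,-0.1,0,0,0,0],[-1.2,-0.2,0,0,0,0],[-1.2,-0.2,0.9,0,0,0],[-1.2,-0.2,1.8,0,0,0],[-1.2,-0.2,2.8,0,0,0],[-1.2,-0.2,3.6,0,0,0],[-1.2,0.3,4.4,0,0,0],[-1,1,4.8,0,0,0],[-0.6,1.8,4.8,0,0,0],[-0.2,2.6,4.8,0,0,0],[-0.1,2.7,4.8,0,0,0],[-0.1,2.7,4.8,0,0,0]])

```text
clock: 7.75
tcp_pos: [0.5228, -0.0036, 0.314]
orientation: [0.0, 0.641, 0.767, 0.0]
wrist_force: [0.1, -0.0, -0.9]
finger_gap: -0.0003
grip_force: 0.0
```

```bash
python3 st.py -.139,.13,.27; cat > larc.py <<'E'
from geo import *; from workcell import env
q=np.load("q.npy"); p=np.array(env.get_state()["tcp_pos"])
for s in np.linspace(1.1,-.05,12):
    w=unit2w(lever_pt([0,.063,.005],s)-[0,.011,0],q); print(round(s,2),np.round((w-p)/.04,2))
E
python3 larc.py
python3 - <<'E'
from workcell import env; import cv2
a=env.read_camera("scene")["pixels"][80:290,110:400,::-1]; cv2.imwrite("pics/sc1.png",cv2.resize(a,(800,579),interpolation=cv2.INTER_CUBIC))
E
```

```text
t 7.75 tcp [ 0.5228 -0.0036  0.314 ] unit [-0.1336  0.1327  0.314 ] joints [-0.16  0.2   0.1   1.47  0.    1.23] F [ 0.1 -0.  -0.9] gap -0.0003
toolx,y,z in unit [[-0.006, 1.0, -0.0], [1.0, 0.006, 0.001], [0.001, -0.0, -1.0]]
to (-0.139, 0.13, 0.27) units [-0.12 -0.09 -1.1 ]
1.1 [-0.13 -0.06 -2.14]
1.0 [-0.15  0.09 -2.21]
0.89 [-0.18  0.22 -2.3 ]
0.79 [-0.2   0.35 -2.4 ]
0.68 [-0.22  0.47 -2.51]
0.58 [-0.24  0.58 -2.63]
0.47 [-0.25  0.67 -2.77]
0.37 [-0.27  0.75 -2.92]
0.26 [-0.28  0.81 -3.07]
0.16 [-0.29  0.86 -3.23]
0.05 [-0.29  0.89 -3.39]
-0.05 [-0.29  0.9  -3.55]
```

View pics/sc1.png

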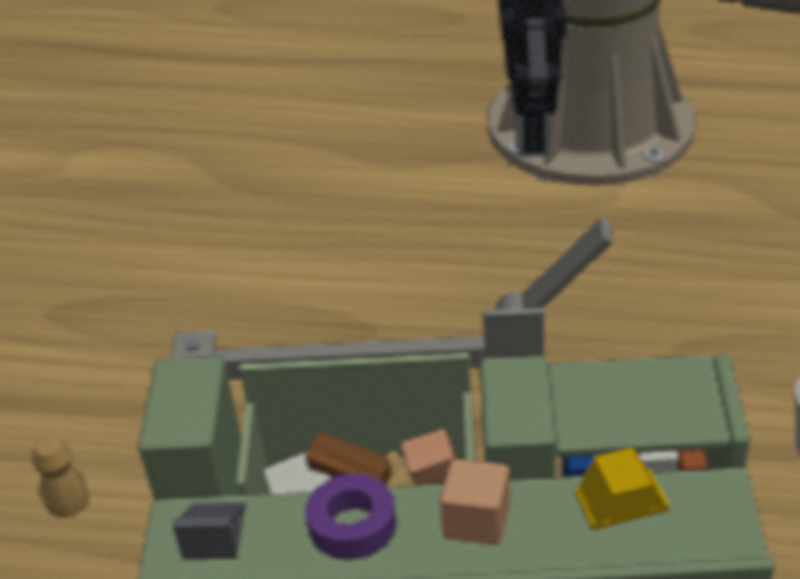

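The picture shows the strap lying flat across the bin front, from (215,355) to (485,345). The lever is still raised, with its end at (605,235), and the fingers are above it near (535,150). I'll press it down along its arc.

jog_arm(rows=[[-0.1,-0.08,-0.6,0,0,0],[-0.13,-0.07,-1.3,0,0,0],[-0.13,-0.06,-1.9,0,0,0],[-0.15,0.09,-2.21,0,0,0],[-0.18,0.22,-2.3,0,0,0],[-0.2,0.35,-2.4,0,0,0],[-0.22,0.47,-2.51,0,0,0],[-0.24,0.58,-2.63,0,0,0],[-0.25,0.67,-2.77,0,0,0],[-0.25,0.67,-2.77,0,0,0]])

```text
clock: 8.63
tcp_pos: [0.5119, 0.0216, 0.2038]
orientation: [0.001, 0.643, 0.766, 0.0]
wrist_force: [-0.6, 0.0, 0.8]
finger_gap: -0.0001
grip_force: 0.4
```

```bash
python3 st.py; python3 larc.py|tail -6
```

```text
t 8.63 tcp [0.5119 0.0216 0.2038] unit [-0.14    0.1594  0.2038] joints [-0.11  0.2  -0.17  1.2  -0.    1.28] F [-0.6  0.   0.8] gap -0.0001
toolx,y,z in unit [[-0.003, 1.0, -0.001], [1.0, 0.003, 0.001], [0.001, -0.001, -1.0]]
0.47 [ 0.02  0.04 -0.02]
0.37 [ 0.01  0.12 -0.16]
0.26 [-0.    0.18 -0.31]
0.16 [-0.01  0.23 -0.47]
0.05 [-0.02  0.26 -0.63]
-0.05 [-0.02  0.27 -0.8 ]
```

jog_arm(rows=[[0.01,0.06,-0.08,0,0,0],[0.01,0.12,-0.16,0,0,0],[0,0.18,-0.31,0,0,0],[-0.01,0.23,-0.47,0,0,0],[-0.01,0.24,-0.55,0,0,0],[-0.02,0.26,-0.63,0,0,0],[-0.02,0.26,-0.63,0,0,0]])

```text
clock: 9.22
tcp_pos: [0.5116, 0.0323, 0.1777]
orientation: [0.0, 0.643, 0.766, 0.0]
wrist_force: [0.3, -0.7, 0.3]
finger_gap: 0.0001
grip_force: 0.2
```

jog_arm(rows=[[0,0,-0.05,0,0,0],[0,0,-0.1,0,0,0],[0,0,-0.1,0,0,0]])

```text
clock: 9.47
tcp_pos: [0.5116, 0.0326, 0.1748]
orientation: [0.0, 0.643, 0.766, 0.001]
wrist_force: [-0.7, 0.8, 6.5]
finger_gap: -0.0005
grip_force: 3.4
```

```bash
python3 st.py
```

```text
t 9.47 tcp [0.5116 0.0326 0.1748] unit [-0.1385  0.1702  0.1748] joints [-0.09  0.22 -0.22  1.13  0.    1.3 ] F [-0.7  0.8  6.5] gap -0.0005
toolx,y,z in unit [[-0.003, 1.0, 0.001], [1.0, 0.003, 0.002], [0.002, 0.001, -1.0]]
```

jog_arm(rows=[[0,0,-0.05,0,0,0],[0,0,-0.1,0,0,0],[0,0,-0.1,0,0,0]])

```text
clock: 9.72
tcp_pos: [0.5118, 0.0326, 0.1742]
orientation: [0.002, 0.643, 0.766, 0.002]
wrist_force: [-8.7, 0.8, 28.8]
finger_gap: -0.0003
grip_force: 14.2
```

jog_arm(rows=[[0,0,0.6,0,0,0],[0,0,1.4,0,0,0],[0,0,2.2,0,0,0],[-0.5,0,3,0,0,0],[-1.4,0,3.4,0,0,0],[-2,0,3.6,0,0,0],[-2.4,0,3.6,0,0,0],[-2.4,0,3.6,0,0,0],[-2.4,0,3.6,0,0,0]])

```text
clock: 10.47
tcp_pos: [0.415, 0.0323, 0.3141]
orientation: [0.0, 0.643, 0.766, 0.001]
wrist_force: [0.7, 0.6, -0.5]
finger_gap: 0.0002
grip_force: 0.0
```

```bash
python3 st.py; python3 - <<'E'
from workcell import env; import cv2,numpy as np
a=env.read_camera("scene")["pixels"][100:310,110:400,::-1]; b=env.read_camera("top")["pixels"][150:370,250:530,::-1]
cv2.imwrite("pics/fin.png",np.hstack([cv2.resize(a,(400,300),interpolation=cv2.INTER_CUBIC),cv2.resize(b,(400,300),interpolation=cv2.INTER_CUBIC)]))
E
```

```text
t 10.47 tcp [0.415  0.0323 0.3141] unit [-0.2337  0.1865  0.3141] joints [-0.12 -0.01 -0.14  1.44  0.    1.28] F [ 0.7  0.6 -0.5] gap 0.0002
toolx,y,z in unit [[-0.003, 1.0, 0.0], [1.0, 0.003, 0.001], [0.001, 0.0, -1.0]]
```

View pics/fin.png

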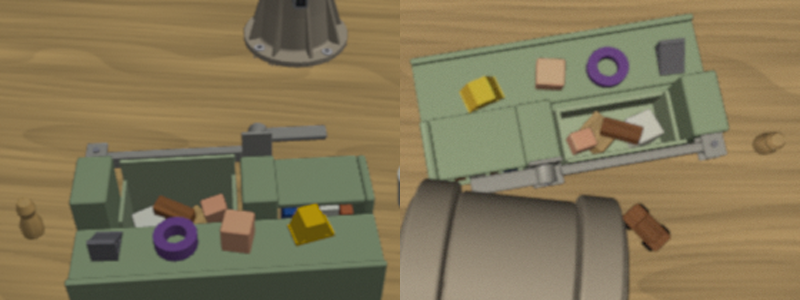

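The final picture shows the lever level from (258,132) to (325,132), the strap flat from (100,153) to (240,150), the bin shut, the toys in place and the arm clear.

```bash
python3 -c "
from workcell import env
print(env.hand_in())"
```

```text
the job is handed in; nothing more can be done
None
```

The bin is shut, the strap lies flat across it and the cam lever is pressed down to its stop; the last pictures show the toys in place and the arm clear, and I handed the job in at about 10.5 s (no verdict was returned).

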